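Vent the clamp air, then find the socket for the clamp nut

TASK

Turn the red lever of the air valve to the yellow vent mark (45 degrees, halfway) and leave it there. Then try the sockets on the front clamp nut, the one in the yellow frame, until you find the one that goes fully down over it, standing any that does not fit back upright on the plywood board. Finish with the right socket fully home on the nut and still gripped in the fingers, the other two upright on the board, and leave the hammer, the bare head, the grease can and the wood offcut alone.

Things in the scene. Friction and masses are not known exactly. Their poses are not given: they have to be found in the camera images.
- valve (a joint): Angle of the red valve lever, rad: 0 = lever along the valve's pipe, growing as the lever turns clockwise seen from above, stop at 1.57. The yellow vent mark is at 0.785 (45 degrees). Stiff friction of about 0.2 N m; it stays where it is left.
- valve_axis (a point): Point on the lever's vertical turning axis, at the lever's mid height (70 mm above the bench). Frame of the fixed valve body, x along the pipe, the way the lever points at angle 0; z up. Below the lever, the body and its white dial (diameter 72 mm) reach 46 mm above the bench; the brass pipe runs 100 mm either way.
- lever_grip (a point): Point to grip on the red lever, mid section, 75 mm from the turning axis. The lever is a flat bar 12 mm thick sideways and 20 mm tall (60 to 80 mm above the bench), reaching 110 mm from the axis. The frame turns with it: x outwards along the lever, z up.
- front_nut (a point): Centre of the floor round the front clamp nut (yellow frame, block nearest the robot), 36 mm above the bench; a home socket's origin lies here. x away from the robot, z up. The fixed nut: hexagon up to 16 mm above this point, then a cone to 20 mm; two flats face +y and -y. The right socket goes down to 0, upright, hexagons in line (any of six ways), 1 mm play each side.
- nut_top (a point): Top of that nut, 20 mm above front_nut. The nut is 21, 26 or 31 mm across flats, changing from time to time and not told; each socket is made for one of these. A fixed collar round it, 12 mm high, admits only the right socket: one that is too big stops about 12 mm above front_nut, one that is too small about 17 mm above it.
- clamp_plate: Fixed grey steel plate 240 x 230 x 12 mm carrying three blue clamp blocks 62 mm square, each with a collared hex nut, nut tops 56 mm above the bench; only the front one, in the yellow frame, is to be worked on. Origin: centre of underside; the front nut is 65 mm towards the robot along -x.
- socket_board: Fixed plywood board 250 x 100 x 8 mm on which the three sockets stand in a row along its x axis (-78, 0 and +78 mm from its middle, in any order). Origin: centre of underside, z up.
- socket_a: Loose steel socket with a square brass adapter on top, 72 mm tall, 0.2 to 0.45 kg, standing nose down. Origin: centre of the nose's lower rim, z up. Round part 0 to 34 mm up; above it the adapter, a 20 mm square post with faces square to x and y: grip it there. Two flats of its hex hole (24 mm deep) face +y and -y.
- socket_b: Loose steel socket with a square brass adapter on top, 72 mm tall, 0.2 to 0.45 kg, standing nose down. Origin: centre of the nose's lower rim, z up. Round part 0 to 34 mm up; above it the adapter, a 20 mm square post with faces square to x and y: grip it there. Hex hole as in socket_a. Which of the three fits is not marked or told, and changes.
- socket_c: Loose steel socket with a square brass adapter on top, 72 mm tall, 0.2 to 0.45 kg, standing nose down. Origin: centre of the nose's lower rim, z up. Round part 0 to 34 mm up; above it the adapter, a 20 mm square post with faces square to x and y: grip it there. Hex hole as in socket_a. The three differ in outer diameter: 32, 38 and 44 mm.
- sledge: Bystander, loose: finished sledge hammer, cast alloy head about 62 x 62 x 85 mm, wooden handle 260 mm, lying behind the clamp plate. Origin: on the bench under the handle, about 90 mm from the head's centre.
- raw_head: Bystander, loose: unhandled cast alloy hammer head, 62 x 62 x 80 mm, standing upright beyond the socket board. Origin: centre of underside.
- grease_can: Bystander, loose: green grease can with a paper label, diameter 56 mm, 100 mm tall, beyond the valve. Origin: centre of underside.
- ash_offcut: Bystander, loose: ash wood offcut 30 x 70 x 24 mm lying between the grease can and the clamp plate. Origin: centre of underside.
There are look-alikes about, which are no part of the job. Leave any orange or purple look-alike of the socket_a alone.

How it is judged (in metres and radians):
On the way, in this order (a step that is already met when the one before it is completed fails the run):
1. the valve lever stands at the vent mark (value of joint valve between 0.665 and 0.905 rad), for 0.3 s.
2. a socket is fully home on the front nut, with the lever still at the mark (all of step 1 and ((horizontal distance between socket_a and front_nut below 0.004 m and z of socket_a in the frame of front_nut below 0.004 m and angle between socket_a's own z axis and vertical below 0.09 rad) or (horizontal distance between socket_b and front_nut below 0.004 m and z of socket_b in the frame of front_nut below 0.004 m and angle between socket_b's own z axis and vertical below 0.09 rad) or (horizontal distance between socket_c and front_nut below 0.004 m and z of socket_c in the frame of front_nut below 0.004 m and angle between socket_c's own z axis and vertical below 0.09 rad))), for 0.2 s.
At the end, for the whole second after the job is handed in: The valve lever is within 7 degrees of the 45 degree mark; one socket is home on the front nut (within 4 mm of the bottom and of the centre, upright within 5 degrees) and gripped by the fingers with more than 3 N; the other two sockets stand upright on the plywood board (all of step 1 and ((horizontal distance between socket_a and front_nut below 0.004 m and z of socket_a in the frame of front_nut below 0.004 m and angle between socket_a's own z axis and vertical below 0.09 rad and contact force between socket_a and the fingers above 3 N and angle between each of socket_b, socket_c's own z axis and vertical below 0.12 rad and z of socket_b in the frame of socket_board between 0.004 and 0.012 m and x of socket_b in the frame of socket_board between -0.125 and 0.125 m and y of socket_b in the frame of socket_board between -0.05 and 0.05 m and z of socket_c in the frame of socket_board between 0.004 and 0.012 m and x of socket_c in the frame of socket_board between -0.125 and 0.125 m and y of socket_c in the frame of socket_board between -0.05 and 0.05 m) or (horizontal distance between socket_b and front_nut below 0.004 m and z of socket_b in the frame of front_nut below 0.004 m and angle between socket_b's own z axis and vertical below 0.09 rad and contact force between socket_b and the fingers above 3 N and angle between each of socket_a, socket_c's own z axis and vertical below 0.12 rad and z of socket_a in the frame of socket_board between 0.004 and 0.012 m and x of socket_a in the frame of socket_board between -0.125 and 0.125 m and y of socket_a in the frame of socket_board between -0.05 and 0.05 m and z of socket_c in the frame of socket_board between 0.004 and 0.012 m and x of socket_c in the frame of socket_board between -0.125 and 0.125 m and y of socket_c in the frame of socket_board between -0.05 and 0.05 m) or (horizontal distance between socket_c and front_nut below 0.004 m and z of socket_c in the frame of front_nut below 0.004 m and angle between socket_c's own z axis and vertical below 0.09 rad and contact force between socket_c and the fingers above 3 N and angle between each of socket_a, socket_b's own z axis and vertical below 0.12 rad and z of socket_a in the frame of socket_board between 0.004 and 0.012 m and x of socket_a in the frame of socket_board between -0.125 and 0.125 m and y of socket_a in the frame of socket_board between -0.05 and 0.05 m and z of socket_b in the frame of socket_board between 0.004 and 0.012 m and x of socket_b in the frame of socket_board between -0.125 and 0.125 m and y of socket_b in the frame of socket_board between -0.05 and 0.05 m))); the arm keeps its last pose, push and grip.
It fails at once if a bystander was moved by more than 20 mm (distance of any of sledge, raw_head, grease_can, ash_offcut from where it was at the start of the episode above 0.02 m).
It also fails if it takes over 72 s, if anything falls off the work surface, if the arm or the gripper's body presses on something with over 40 N, if the wrist force passes 120 N, or if a joint passes its speed limit or range.

ROBOT

A 6-joint arm with a two-finger parallel gripper is mounted at the origin on the work surface. World frame = base frame: x ahead of the robot, y to its left, z up, the work surface at z = 0. Lengths are in mm, angles in rad, forces in N, time in s.
With the tool pointing down it reaches from about 350 to 975 mm from the base axis. Payload 17.4 kg.
Tool frame: the origin (TCP) lies on the centre line of the jaws, within the pads' length; the fingertips stand 17 mm ahead of it and the grasp point (between the pads) lies 2 mm behind it (env.tips_ahead is the distance from the TCP to the fingertips, in mm); z points along the fingers, y is the line along which they close (so a half turn about z gives the same grasp; the last joint's range is limited). The gripper opens to 85 mm and grips with 20 to 120 N. Pads are 22 mm wide; open, the fingers measure 114 mm over their backs; the gripper's body (76 mm by 85 mm) begins 54 mm behind the grasp point. The pads swing forward as they close: fully open they stand 13 mm farther back than shut.
Start: joints at [-1.191, 0.116, 1.442, -0, 1.584, -0.038], TCP at [273.873, -616.949, 248.303] pointing down, gripper open.
Joint ranges: [-2.83, 2.83], [-0.83, 2.19], [0.07, 2.5], [-1.14, 4.28], [0.01, 3], [-2.97, 2.97]. Speed limits (rad/s): [1.89, 1.89, 2.22, 3.14, 3.14, 3.14].

INTERFACE

Orientations are given as a rotation vector (axis times angle).
In Python, from workcell import env gives the robot as it stands.
- The arm moves only by the shell command python3 -m handwheel 'ROWS' [FORCE]. ROWS is JSON, a list of rows, each a list of 3 entries, a list of its own where there are three numbers: the shift along the tool's x, y, z in units of 0.03 m (1.0 is 0.03 m), then the turn about the tool's z in units of 4 degrees (1.0 is 4 degrees), then the gripper's target within -1 to 1 (shut at 1, half-way at 0, fully open at -1). A call has 1 to 5 rows; each row shifts and turns the commanded pose from where the row before left it, along the tool's axes as they then stand; what a row does not reach is not made up. A row lasts 1/12 s, in which the tool goes at most 41.7 mm and 7.16 degrees, less where a joint would pass 70% of its speed; a pose out of reach is approached as far as the arm can. A call with a number of a shift or a turn outside -1 to 1 is refused whole. A call with a gripper value outside its range is refused whole. The fingers move at their own pace and stop on an object; FORCE is the grip in N (left out, the last holds). Time passes only in rows, so rows that do not move let the fingers close. It gives the time, the measured TCP pose, the force, the opening and the grip force at its end, in the units of the state.
- env.state(): the state, without advancing time (a new reading comes with each control period).
- env.capture(name): name is "side" or "top"; returns a dict with "color" (384x512x3 uint8, red, green, blue), "fx", "fy", "cx", "cy" (pixels), "k1" (the pictures are not rectified: a ray, as slopes to the right and down, at radius r is drawn at 1 + k1 r^2 times it, then the intrinsics apply), "R" (3x3) and "t" (3): a world point X has camera coordinates R X + t. Camera axes: x right, y down, z forward; pixel columns grow to the right and rows downward; lengths in mm; the calibration is good to about 2 mm. A picture is of the moment at which its call begins. There is no depth.
- env.close_job(): hands the job in; it is judged then, once.
The state is a dict: "t": time; "q": joint angles; "dq": joint speeds; "joint_efforts": joint torques, N m; "tool_pos": TCP position; "tcp_rot": TCP orientation; "wrist_force": force on the tool from outside, world axes, zero at the start; "ft_torque": the same for the moment, N m; "grip_width": finger opening in mm; "grip_force": force on a finger pad.
Only numpy, scipy, OpenCV 4.12 (cv2) and the standard library are available. Lean on these libraries where they do the work, as an engineer would, in place of code of your own. Each camera call takes 0.05 s, during which the arm holds its last target. There are 200 camera calls.

## Working session

There is one attempt and no reset: what is moved stays moved. The work goes in short steps, Python scripts to look and compute and a shell command to move; the robot and the scene stay as the last step left them, time stands still between calls to the robot, and variables do not carry over. Pictures are saved under pics/ and viewed, at most 10 in all, crops included, and the job is handed in when it is done.

```bash
ls; mkdir -p pics; python3 - <<'E'
from workcell import env
import cv2
for n in("top","side"):
    c=env.capture(n); cv2.imwrite(f"pics/{n}0.png",cv2.resize(c["color"][:,:,::-1],(800,600),interpolation=cv2.INTER_CUBIC))
    print(n,{k:(v.tolist() if hasattr(v,'tolist') else v) for k,v in c.items() if k!="color"})
s=env.state();print(s)
E
```

```text
pics
top {'fx': 348.868836496708, 'fy': 348.868836496708, 'cx': 254.40474396513065, 'cy': 190.25925513558514, 'k1': 0.010617470689158859, 'R': [[-0.029390166908798605, -0.9995675219244841, 0.0009935808062554847], [-0.994886850981386, 0.02915642513792716, -0.0966956907908404], [0.09662490276018043, -0.0038304029712354455, -0.9953134964319854]], 't': [8.669524068893303, 586.5629773077678, 996.1352992290655]}
side {'fx': 443.34457986658947, 'fy': 443.34457986658947, 'cx': 252.72527805599591, 'cy': 198.69209566427568, 'k1': 0.006174149420614894, 'R': [[-0.771882021305199, -0.6356360991513145, 0.012841130849752184], [-0.47277803576561406, 0.5603777899821331, -0.6800423967609285], [0.4250636118081716, -0.5309835044052126, -0.7330603276444246]], 't': [439.65902761361815, 334.10026505459757, 914.9169138323182]}
{'t': 0.1, 'q': array([-1.19081932e+00,  1.16476635e-01,  1.44222553e+00, -8.88566307e-06,
        1.58399258e+00, -3.78166950e-02]), 'dq': array([-0.00090189, -0.00070195, -0.0001764 , -0.00019801, -0.00074892,
        0.00035367]), 'joint_efforts': array([ 2.56917709e-03, -7.33668709e+01, -6.33784246e+01,  5.22507196e-05,
        5.31821017e-03, -2.47846160e-06]), 'tool_pos': array([ 273.79913188, -616.80473056,  247.59313729]), 'tcp_rot': array([-3.07223443e+00, -6.51281105e-01,  3.08370455e-04]), 'wrist_force': array([ 0.13672044, -0.36647929, -0.14430368]), 'ft_torque': array([ 0.0315924 , -0.03311753,  0.00253745]), 'grip_force': 0.0, 'grip_width': 84.9666271666504}
```

View pics/top0.png

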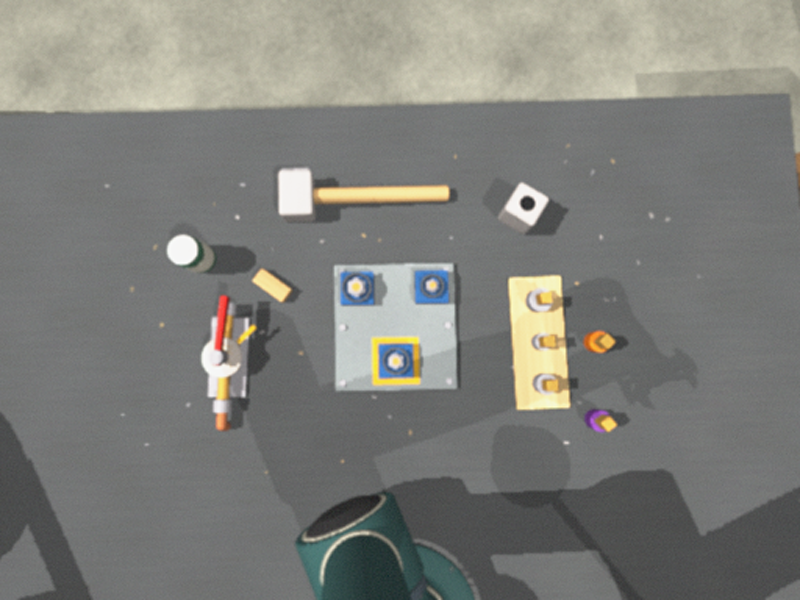

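View pics/side0.png

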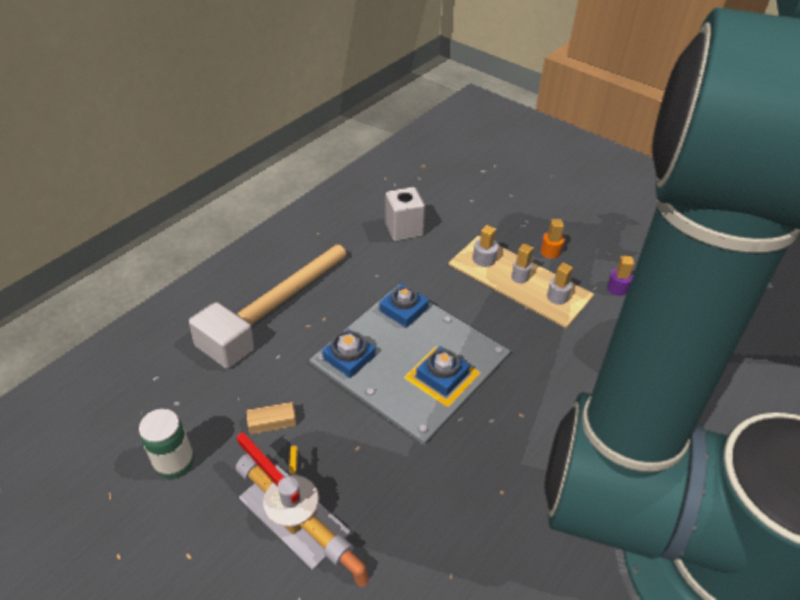

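The top view (800 px scale) shows:
- Valve at (220,357), with its red lever pointing up (+x) and the yellow mark to its right at (248,333).
- Framed front nut at (396,361).
- Three grey sockets on the board at (540,298), (545,341) and (547,384).
- Look-alikes off the board: orange at (600,342) and purple at (600,420).

The targets are the grey sockets standing on the plywood and the nut in the yellow frame.

```bash
cat > h.py <<'E'
from workcell import env
import cv2, numpy as np
from scipy.spatial.transform import Rotation as Ro
def ray(c,uv):
    K=np.array([[c["fx"],0,c["cx"]],[0,c["fy"],c["cy"]],[0,0,1.]])
    p=cv2.undistortPoints(np.float64(uv).reshape(-1,1,2),K,np.array([c["k1"],0,0,0.])).reshape(-1,2)
    R=np.array(c["R"]);o=-R.T@np.array(c["t"])
    return o,np.c_[p,np.ones(len(p))]@R
def plane(c,uv,z):
    o,d=ray(c,uv); return (o+d*((z-o[2])/d[:,2])[:,None])[:,:2]
def proj(c,X):
    K=np.array([[c["fx"],0,c["cx"]],[0,c["fy"],c["cy"]],[0,0,1.]])
    return cv2.projectPoints(np.float64(X).reshape(-1,1,3),cv2.Rodrigues(np.array(c["R"]))[0],np.float64(c["t"]),K,np.array([c["k1"],0,0,0.]))[0].reshape(-1,2)
def tri(c1,p1,c2,p2):
    o1,d1=ray(c1,[p1]);o2,d2=ray(c2,[p2]);A=np.c_[d1[0],-d2[0]]
    s=np.linalg.lstsq(A,o2-o1,rcond=None)[0];a=o1+d1[0]*s[0];b=o2+d2[0]*s[1]
    return (a+b)/2,np.linalg.norm(a-b)
def hsv(c): return cv2.cvtColor(c["color"],cv2.COLOR_RGB2HSV)
def blobs(m,amin=15):
    n,l,st,ce=cv2.connectedComponentsWithStats(m.astype(np.uint8))
    return [(st[i,4],ce[i].round(1).tolist(),st[i,:4].tolist(),l==i) for i in range(1,n) if st[i,4]>=amin]
def where():
    s=env.state();M=Ro.from_rotvec(s["tcp_rot"]).as_matrix()
    return s,M
E
python3 - <<'E'
from h import *
C={n:env.capture(n) for n in("top","side")}
rng={"red":lambda h:((h[...,0]<5)|(h[...,0]>175))&(h[...,1]>180)&(h[...,2]>90),
"yel":lambda h:(abs(h[...,0].astype(int)-24)<5)&(h[...,1]>190)&(h[...,2]>140),
"brass":lambda h:(abs(h[...,0].astype(int)-18)<5)&(h[...,1]>130)&(h[...,2]>90),
"blue":lambda h:(abs(h[...,0].astype(int)-108)<10)&(h[...,1]>150),
"ply":lambda h:(abs(h[...,0].astype(int)-19)<7)&(h[...,1]>60)&(h[...,2]>170)}
for n,c in C.items():
    h=hsv(c)
    for k,f in rng.items():
        for b in blobs(f(h)):
            print(n,k,b[:3],cv2.minAreaRect(np.argwhere(b[3])[:,::-1].astype(np.float32)))
t=C["top"]["color"];s=C["side"]["color"]
a=cv2.resize(t[165:265,320:400],(400,500),interpolation=cv2.INTER_CUBIC)
b=cv2.resize(t[205:260,225:285],(400,366)[:2],interpolation=cv2.INTER_CUBIC)
b=cv2.copyMakeBorder(b,0,134,0,0,0)
cv2.imwrite("pics/crop1.png",np.hstack([a,b])[:,:,::-1])
E
```

```text
top red (np.int32(103), [141.7, 205.6], [139, 190, 7, 33]) ((141.6846160888672, 206.0230712890625), (3.348937749862671, 32.37306594848633), 7.125016689300537)
top yel (np.int32(28), [266.0, 232.2], [265, 219, 3, 25]) ((266.4774475097656, 231.04071044921875), (1.9566353559494019, 24.020822525024414), 2.385944128036499)
top yel (np.int32(25), [240.9, 237.8], [240, 227, 7, 18]) ((240.3323211669922, 236.44154357910156), (18.027753829956055, 5.657941818237305), 70.55996704101562)
top brass (np.int32(19), [346.1, 191.4], [344, 188, 8, 6]) ((346.7500305175781, 191.75001525878906), (7.77817440032959, 4.242640972137451), 45.0)
top brass (np.int32(51), [145.7, 208.7], [144, 202, 5, 14]) ((145.71035766601562, 208.4758758544922), (3.654001474380493, 13.121186256408691), 4.763641834259033)
top brass (np.int32(158), [384.2, 218.7], [377, 213, 17, 13]) ((384.00006103515625, 218.50003051757812), (13.435027122497559, 13.435027122497559), 45.0)
top brass (np.int32(61), [350.8, 218.2], [346, 214, 10, 8]) ((350.5, 217.5), (7.0, 9.0), 90.0)
top brass (np.int32(67), [266.1, 231.0], [265, 220, 4, 23]) ((26
[... 7382 characters left out ...]
2207145690918), 32.905242919921875)
side ply (np.int32(24), [283.7, 228.3], [281, 226, 6, 5]) ((283.5, 228.0), (4.0, 5.0), 90.0)
side ply (np.int32(323), [172.3, 265.0], [158, 258, 30, 15]) ((172.32400512695312, 265.0320129394531), (10.912013053894043, 29.963314056396484), 79.69515228271484)
side ply (np.int32(49), [187.3, 291.9], [186, 285, 4, 16]) ((187.5, 292.5), (15.0, 3.0), 90.0)
side ply (np.int32(132), [166.4, 306.1], [159, 299, 15, 16]) ((166.25001525878906, 306.2500305175781), (16.26345443725586, 8.485280990600586), 45.0)
side ply (np.int32(192), [202.9, 340.2], [193, 332, 21, 19]) ((202.76246643066406, 339.9862060546875), (21.183883666992188, 9.514164924621582), 41.987213134765625)
```

View pics/crop1.png

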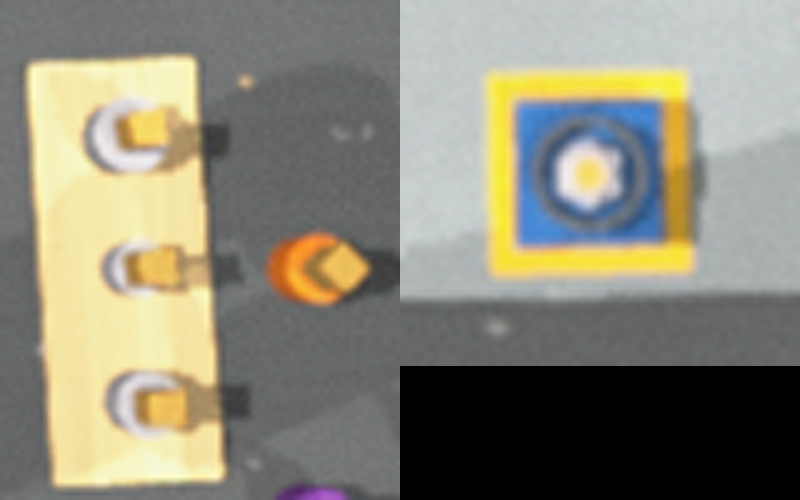

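The crop shows a large socket at the top (130,135), the smallest in the middle and a medium one at the bottom (145,405), all grey and all on the plywood. The orange look-alike is off the board. The nut's hexagon looks about 31 mm corner to corner, which suggests 26 mm across flats, so I'll try the medium socket first.

```bash
python3 - <<'E'
from h import *
T=env.capture("top");S=env.capture("side")
np.set_printoptions(precision=1,suppress=True)
for p,q in (((349.4,190.2),(312.1,147)),((351.4,218),(335.8,158.9)),((352.4,246.2),(361.1,171.5)),((252.6,230.6),(283.8,228.4))):
    print("tri",*tri(T,p,S,q),"top@80/56",plane(T,[p],80),plane(T,[p],56),plane(S,[q],80),plane(S,[q],56))
h=hsv(T)
m=((abs(h[...,0].astype(int)-19)<7)&(h[...,1]>60)&(h[...,2]>150)); 
b=max(blobs(m),key=lambda b:b[0])
pts=np.argwhere(b[3])[:,::-1].astype(np.float32);w=plane(T,pts,8).astype(np.float32)
r=cv2.minAreaRect(w);print("board",r,cv2.boxPoints(r).tolist())
# plate
g=(h[...,1]<50)&(h[...,2]>110);g[:160]=0;g[260:]=0;g[:,:200]=0;g[:,310:]=0
b=max(blobs(g),key=lambda b:b[0]);w=plane(T,np.argwhere(b[3])[:,::-1],12).astype(np.float32);r=cv2.minAreaRect(w);print("plate",r)
# frame
f=(abs(h[...,0].astype(int)-24)<7)&(h[...,1]>120)&(h[...,2]>100);f[:,:230]=0;f[:,275:]=0;f[:212]=0;f[250:]=0
for z in(12,36):
  w=plane(T,np.argwhere(f)[:,::-1],z).astype(np.float32);print("frame",z,cv2.minAreaRect(w))
# lever
for c,n in((T,"top"),(S,"side")):
  hh=hsv(c);red=((hh[...,0]<6)|(hh[...,0]>174))&(hh[...,1]>150)&(hh[...,2]>70);b=max(blobs(red),key=lambda b:b[0])
  for z in(70,80):
    w=plane(c,np.argwhere(b[3])[:,::-1],z).astype(np.float32);print(n,"lever",z,cv2.minAreaRect(w),np.round(cv2.boxPoints(cv2.minAreaRect(w)),1).tolist())
d=(h[...,1]<45)&(h[...,2]>150);d[:,:120]=0;d[:,165:]=0;d[:200]=0;d[250:]=0
for b in blobs(d): print("white",b[:3],plane(T,[b[1]],46))
t=T["color"];s=S["color"]
cv2.imwrite("pics/crop2.png",np.hstack([cv2.resize(t[180:280,110:190],(400,500),interpolation=2),cv2.resize(s[265:365,140:220],(400,500),interpolation=2)])[:,:,::-1])
E
```

```text
tri [ 575.8 -271.6   80.5] 4.4194602174450335 top@80/56 [[ 574. -273.]] [[ 576.1 -279.6]] [[ 577.8 -270.8]] [[ 591.7 -295.8]]
tri [ 498.5 -273.    79.9] 4.297418406192305 top@80/56 [[ 496.7 -274.2]] [[ 496.9 -280.9]] [[ 500.1 -271.4]] [[ 511.6 -296.5]]
tri [ 420.4 -271.6   81.4] 1.818368756304396 top@80/56 [[ 419.6 -272.5]] [[ 417.9 -279.2]] [[ 421.7 -272.5]] [[ 430.9 -297.6]]
tri [470.8   0.8  58.9] 2.822627418358146 top@80/56 [[470.   -0.1]] [[469.6   0. ]] [[462.8  16.2]] [[473.2  -0.4]]
board ((496.8123779296875, -273.2415466308594), (252.87112426757812, 103.98474884033203), 0.7055416703224182) [[369.74615478515625, -222.80999755859375], [371.026611328125, -326.786865234375], [623.8786010742188, -323.673095703125], [622.59814453125, -219.69622802734375]]
plate ((545.8466186523438, -7.7010955810546875), (327.91802978515625, 267.61151123046875), 88.32630920410156)
frame 12 ((469.21905517578125, -0.815155029296875), (88.57825469970703, 84.99688720703125), 88.3182373046875)
frame 36 ((469.64385986328125, -0.9033126831054688), (86.52620697021484, 83.02853393554688), 88.31856536865234)
[... 544 characters left out ...]
.5964050292969), (15.352875709533691, 94.74925994873047), 82.97753143310547) [[507.8999938964844, 306.79998779296875], [602.0, 295.20001220703125], [603.9000244140625, 310.3999938964844], [509.79998779296875, 322.0]]
side lever 80 ((550.4566650390625, 311.87347412109375), (15.166169166564941, 93.59693908691406), 82.97753143310547) [[503.1000061035156, 310.1000061035156], [596.0, 298.6000061035156], [597.7999877929688, 313.70001220703125], [504.8999938964844, 325.1000061035156]]
white (np.int32(530), [139.7, 229.5], [128, 202, 26, 48]) [[482.1 321.6]]
white (np.int32(26), [156.6, 207.7], [153, 203, 6, 12]) [[542.8 273.5]]
white (np.int32(22), [155.7, 244.4], [155, 240, 3, 10]) [[438.7 276.2]]
```

View pics/crop2.png

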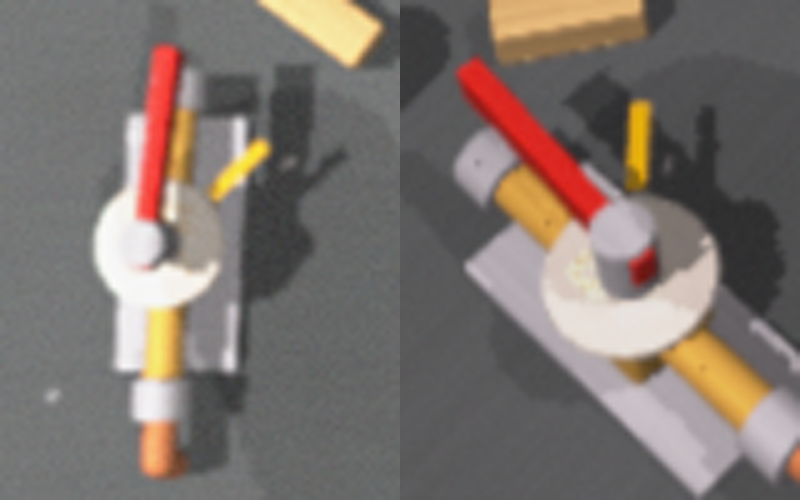

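Right panel: the lever hub is at (625,240), and the yellow mark runs from (640,102) to (637,185). Next I turn the tool square to the world axes and compute the pipe, mark and plate directions.

```bash
python3 -m handwheel '[[[0,0,0],1,1],[[0,0,0],1,1],[[0,0,0],1,1],[[0,0,0],1,1],[[0,0,0],1,1]]' 40
python3 -m handwheel '[[[0.27,-1,0],0.97,1],[[0.27,-1,0],0,1],[[0.27,-1,0],0,1],[[0.27,-1,0],0,1],[[0.27,-1,0],0,1]]'
python3 - <<'E'
from h import *
T=env.capture("top");S=env.capture("side");h=hsv(T)
np.set_printoptions(precision=3,suppress=True)
n=lambda x,y:((x+.5)/5-.5+110,(y+.5)/5-.5+180)
m=lambda x,y:((x-400+.5)/5-.5+140,(y+.5)/5-.5+265)
a=tri(T,n(265,145),S,m(640,102));b=tri(T,n(215,195),S,m(637,185));print("mark",a,b)
print("dial c",plane(T,[n(157,245)],46),plane(S,[m(632,275)],46)); print("hub",tri(T,n(150,243),S,m(624,222)))
print("pipe ends top z~25",plane(T,[n(192,80),n(160,400),n(163,330),n(183,140)],25))
print("can, offcut, head",plane(T,[(117,160)],100),plane(T,[(173.3,182.1)],24),plane(T,[(336,130)],80),"purple/orange",plane(T,[(384,269),(383,219)],30))
# edges of plate and board by strongest gradient per column/row, subpixel line fit
g=cv2.GaussianBlur(cv2.cvtColor(T["color"],cv2.COLOR_RGB2GRAY),(0,0),1).astype(float)
gx=cv2.Sobel(g,-1,1,0);gy=cv2.Sobel(g,-1,0,1)
def vert(x0,x1,y0,y1,z,sx):
    P=[]
    for y in range(y0,y1):
        r=np.clip(sx*gx[y,x0:x1],0,None); P.append((x0+(r**2*np.arange(x1-x0)).sum()/(r**2).sum(),y))
    w=plane(T,P,z).astype(np.float32);v=cv2.fitLine(w,cv2.DIST_HUBER,0,.01,.01).ravel();print("vedge",v, np.degrees(np.arctan2(v[1],v[0])))
vert(209,220,178,240,12,1);vert(287,297,175,200,12,-1)
vert(322,335,182,255,8,1);vert(357,368,200,212,8,-1)
print(env.state()["tool_pos"],env.state()["q"][5])
E
```

```text
t: 0.72
tool_pos: [273.9, -616.9, 248.2]
tcp_rot: [-3.14, -0.103, 0.0]
wrist_force: [-0.0, 0.0, -0.8]
grip_width: 25.3
grip_force: 0.0
t: 1.13
tool_pos: [312.3, -465.0, 248.2]
tcp_rot: [-3.142, -0.001, -0.0]
wrist_force: [-0.0, 0.1, 0.8]
grip_width: 0.1
grip_force: 0.0
mark (array([541.263, 257.098,  47.817]), np.float64(4.02769167220703)) (array([513.721, 286.232,  46.302]), np.float64(4.349208629042966))
dial c [[484.544 317.957]] [[487.536 318.16 ]]
hub (array([488.391, 312.714,  80.563]), np.float64(6.376391937038706))
pipe ends top z~25 [[580.295 304.439]
 [395.488 322.72 ]
 [435.405 321.108]
 [545.179 309.687]]
can, offcut, head [[674.185 366.702]] [[618.216 230.194]] [[ 746.284 -244.526]] purple/orange [[ 348.998 -372.98 ]
 [ 491.598 -379.569]]
vedge [  1.      0.002 538.145 113.301] 0.1060532
vedge [   1.      -0.024  593.027 -116.519] -1.3532528
vedge [   1.       0.015  498.447 -222.784] 0.86771965
vedge [   0.999    0.051  534.876 -322.911] 2.8990607
[ 313.131 -463.488  249.009] 0.5449726940239101
```

```bash
for i in 1 2 3 4 5; do python3 -m handwheel '[[[0.31,-1,0],0,1],[[0.31,-1,0],0,1],[[0.31,-1,0],0,1],[[0.31,-1,0],0,1],[[0.31,-1,0],0,1]]' | grep -E "^t:|tool_pos"; done; python3 -m handwheel '[[[0.31,-1,0],0,1],[[0.31,-1,0],0,1],[[0,0,1],0,1],[[0,0,1],0,1],[[0,0,0],0,1]]'
```

```text
t: 1.65
tool_pos: [358.6, -315.4, 248.3]
t: 2.07
tool_pos: [405.1, -165.2, 248.5]
t: 2.48
tool_pos: [451.5, -14.9, 248.5]
t: 2.9
tool_pos: [498.0, 135.2, 248.4]
t: 3.32
tool_pos: [544.5, 285.3, 248.2]
t: 3.73
tool_pos: [561.1, 343.3, 181.7]
tcp_rot: [3.138, 0.002, -0.011]
wrist_force: [-0.8, 0.4, -1.5]
grip_width: -0.2
grip_force: 0.0
```

```bash
python3 -m handwheel '[[[0,0,1],0,1],[[0,0,1],0,1],[[0,0,1],0,1],[[0,0,0.63],0,1],[[0,0,0],0,1]]'; python3 -m handwheel '[[[0,0.5,0],0,1],[[0,0.4,0],0,1],[[0,0.3,0],0,1],[[0,0.3,0],0,1],[[-0.05,0.3,0],0,1]]';  python3 -m handwheel '[[[-0.1,0.2,0],0,1],[[-0.1,0.13,0],0,1],[[0,0,0],0,1]]'
cat > lev.py <<'E'
from h import *
for n in("top","side"):
  c=env.capture(n);hh=hsv(c);red=((hh[...,0]<6)|(hh[...,0]>174))&(hh[...,1]>150)&(hh[...,2]>70);b=max(blobs(red),key=lambda b:b[0])
  w=plane(c,np.argwhere(b[3])[:,::-1],80).astype(np.float32);v=cv2.fitLine(w,cv2.DIST_HUBER,0,.01,.01).ravel()
  a=w.mean(0)-[486,316];print(n,b[0],"line deg",np.degrees(np.arctan(v[1]/v[0])),"from axis",np.degrees(np.arctan2(a[1],a[0])))
E
python3 lev.py
```

```text
t: 4.15
tool_pos: [561.5, 342.7, 76.2]
tcp_rot: [3.139, 0.001, -0.007]
wrist_force: [-0.6, 0.2, -0.4]
grip_width: 0.1
grip_force: 0.0
t: 4.57
tool_pos: [561.6, 288.9, 80.9]
tcp_rot: [-3.141, -0.001, -0.003]
wrist_force: [0.1, 3.7, 1.4]
grip_width: 0.0
grip_force: 1.6
t: 4.82
tool_pos: [554.8, 279.0, 79.9]
tcp_rot: [3.141, 0.001, 0.001]
wrist_force: [0.4, 0.6, 0.5]
grip_width: -0.0
grip_force: 0.1Traceback (most recent call last):
  File "lev.py", line 3, in <module>
    c=env.capture(n);hh=hsv(c);red=((hh[...,0]<6)|(hh[...,0]>174))&(hh[...,1]>150)&(hh[...,2]>70);b=max(blobs(red),key=lambda b:b[0])
                                                                                                    ~~~^^^^^^^^^^^^^^^^^^^^^^^^^^^^^^
ValueError: max() iterable argument is empty
```

```bash
python3 -m handwheel '[[[0,-0.5,0],0,1],[[0,-1,0],0,1],[[-0.3,-1,0],0,1],[[-1,-1,0],0,1],[[-1,-1,0],0,1]]' | grep tool_pos; sed -i 's/^  w=/  if not b[0]: continue\n  w=/; s/max(blobs(red)/max(blobs(red)+[(0,)]/' lev.py; python3 lev.py; python3 - <<'E'
from h import *
t=env.capture("top")["color"];s=env.capture("side")["color"]
cv2.imwrite("pics/v1.png",np.hstack([cv2.resize(t[180:280,110:190],(400,500),interpolation=2),cv2.resize(s[265:365,140:220],(400,500),interpolation=2)])[:,:,::-1])
E
```

```text
tool_pos: [486.0, 415.5, 78.8]
top 144 line deg -45.756454 from axis -45.89464409696175
```

View pics/v1.png

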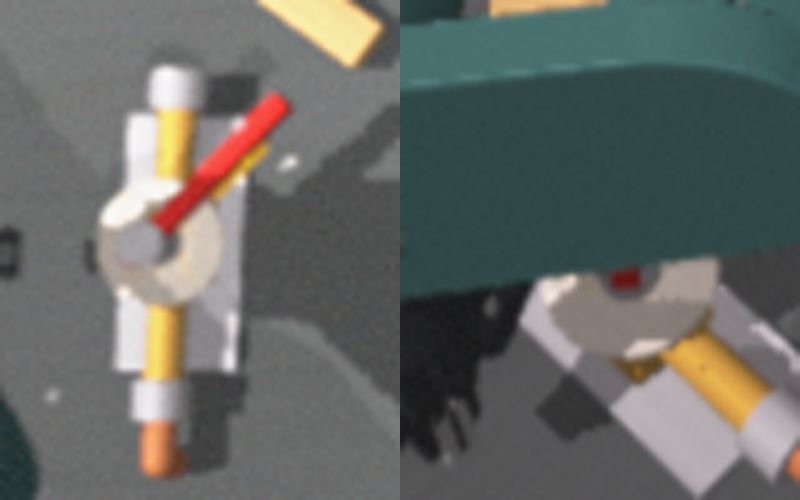

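The lever appears in the left panel from (165,225) to (280,100), lying beside the yellow mark but a couple of degrees short of it. I'll nudge it about 3 mm further.

```bash
python3 -m handwheel '[[[1,1,0],0,1],[[1,1,0],0,1],[[0.22,1,0],0,1],[[0,1,0],0,1],[[0,0.3,0],0,1]]' | grep tool_pos;python3 -m handwheel '[[[0,0.15,0],0,1],[[0,0.13,0],0,1],[[0,0,0],0,1],[[0,0,0],0,1]]'; python3 -m handwheel '[[[0,-0.5,0],0,1],[[0,-1,0],0,1],[[-0.3,-1,0],0,1],[[-1,-1,0],0,1],[[-1,-1,0],0,1]]' | grep tool_pos; python3 lev.py; python3 - <<'E'
from h import *
T=env.capture("top");n=lambda x,y:((x+.5)/5-.5+110,(y+.5)/5-.5+180)
w=plane(T,[n(178,88),n(158,400),n(176,140),n(164,340)],28);print(w,[np.degrees(np.arctan2(*(w[i]-w[j])[::-1])) for i,j in((0,1),(2,3))])
E
```

```text
tool_pos: [553.7, 281.9, 79.0]
t: 6.23
tool_pos: [552.6, 278.1, 79.5]
tcp_rot: [3.142, 0.002, 0.0]
wrist_force: [-0.5, 0.6, -0.8]
grip_width: -0.1
grip_force: 0.0
tool_pos: [483.5, 413.7, 79.1]
top 146 line deg -45.787853 from axis -47.63786393855278
[[575.56161287 311.70950517]
 [395.79298481 322.9072916 ]
 [545.13157576 312.84208913]
 [429.82734005 319.56146147]] [np.float64(-3.564348473861834), np.float64(-3.335148530717717)]
```

```bash
python3 -m handwheel '[[[0,0,-1],0,0],[[0,0,-1],0,0],[[0,0.3,-1],0,0],[[0,1,-1],0,0],[[-0.1,1,0],0,0]]' | grep tool_pos; for i in 1 2 3 4; do python3 -m handwheel '[[[-0.1,1,0],0,0],[[-0.1,1,0],0,0],[[-0.1,1,0],0,0],[[-0.1,1,0],0,0],[[-0.1,1,0],0,0]]' | grep -E "^t:|tool_pos|grip_w"; done
```

```text
tool_pos: [483.3, 343.7, 205.2]
t: 7.63
tool_pos: [466.8, 191.6, 199.0]
grip_width: 42.7
t: 8.05
tool_pos: [451.9, 41.5, 199.2]
grip_width: 42.9
t: 8.47
tool_pos: [436.9, -108.8, 199.3]
grip_width: 42.2
t: 8.88
tool_pos: [422.0, -259.0, 199.2]
grip_width: 42.9
```

```bash
python3 -m handwheel '[[[0,0,1],0,0],[[0,0,1],0,0],[[0,0,0],0,0]]'; python3 - <<'E'
from h import *
s=env.state();np.set_printoptions(precision=1,suppress=True);print(s["tool_pos"])
S=env.capture("side");t=env.capture("top")["color"]
for n,c in(("s",S["color"]),):
  cv2.imwrite("pics/g1.png",np.hstack([cv2.resize(c[110:230,290:410],(400,400),interpolation=2),cv2.resize(t[165:285,300:420],(400,400),interpolation=2)])[:,:,::-1])
E
```

```text
t: 9.13
tool_pos: [420.5, -256.7, 133.7]
tcp_rot: [-3.138, 0.0, 0.009]
wrist_force: [-0.5, 0.3, -1.6]
grip_width: 43.1
grip_force: 0.0
[ 420.5 -256.7  133.7]
```

View pics/g1.png

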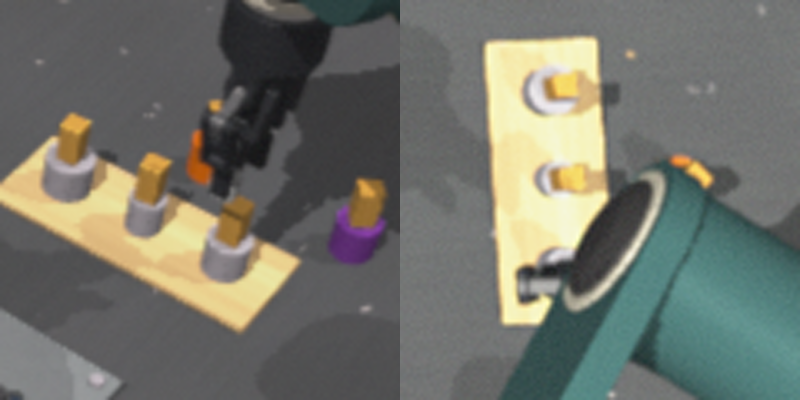

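The side crop shows the three grey sockets. The medium one at (230,250) is nearest the robot, the gripper is just beside and above its post, and purple is to the right. Next I shift over the post, lower and grip.

```bash
python3 -m handwheel '[[[0,0.55,0],0,0],[[0,0,0],0,0],[[0,0,1],0,0],[[0,0,1],0,0],[[0,0,0.45],0,0]]'; python3 -m handwheel '[[[0,0,0],0,0],[[0,0,0],0,1],[[0,0,0],0,1],[[0,0,0],0,1],[[0,0,0],0,1]]' 60;  python3 -m handwheel '[[[0,0,0],0,1],[[0,0,0],0,1],[[0,0,-1],0,1],[[0,0,-1],0,1],[[0,0,0],0,1]]'
```

```text
t: 9.65
tool_pos: [422.2, -273.1, 64.3]
tcp_rot: [-3.141, -0.002, 0.001]
wrist_force: [-0.6, -0.1, -0.6]
grip_width: 42.6
grip_force: 0.0
t: 10.07
tool_pos: [423.3, -274.2, 67.9]
tcp_rot: [3.14, 0.002, 0.004]
wrist_force: [-1.4, 2.0, 7.9]
grip_width: 19.0
grip_force: 59.5
t: 10.48
tool_pos: [424.1, -274.9, 132.3]
tcp_rot: [3.137, 0.002, 0.01]
wrist_force: [1.1, -2.3, -0.1]
grip_width: 18.9
grip_force: 59.9
```

```bash
python3 -m handwheel '[[[0.16,-0.9,-0.6],0,1],[[0.16,-0.92,0],0,1],[[0.16,-0.92,0],0,1],[[0.16,-0.92,0],0,1],[[0.16,-0.92,0],0,1]]' | grep tool_pos;  python3 -m handwheel '[[[0.16,-0.92,0],0,1],[[0.16,-0.92,0],0,1],[[0.16,-0.92,0],0,1],[[0.16,-0.92,0],0,1],[[0.16,-0.9,0],0,1]]'; python3 -m handwheel '[[[0,0,0],0,1],[[0,0,0],0,1],[[0,0,0],0,1]]'; python3 - <<'E'
from h import *
S=env.capture("side");T=env.capture("top");np.set_printoptions(precision=1,suppress=True);print(env.state()["tool_pos"])
cv2.imwrite("pics/g2.png",np.hstack([cv2.resize(S["color"][190:270,240:320],(400,400),interpolation=2),cv2.resize(T["color"][190:270,215:295],(400,400),interpolation=2)])[:,:,::-1])
E
```

```text
tool_pos: [446.2, -135.0, 144.1]
t: 11.32
tool_pos: [470.1, 2.7, 144.1]
tcp_rot: [3.142, 0.002, 0.002]
wrist_force: [0.2, -0.1, -3.1]
grip_width: 19.1
grip_force: 60.2
t: 11.57
tool_pos: [470.0, 1.1, 143.7]
tcp_rot: [3.141, 0.003, 0.001]
wrist_force: [1.0, -0.9, -2.9]
grip_width: 19.1
grip_force: 60.4
[469.9   0.5 143.5]
```

View pics/g2.png

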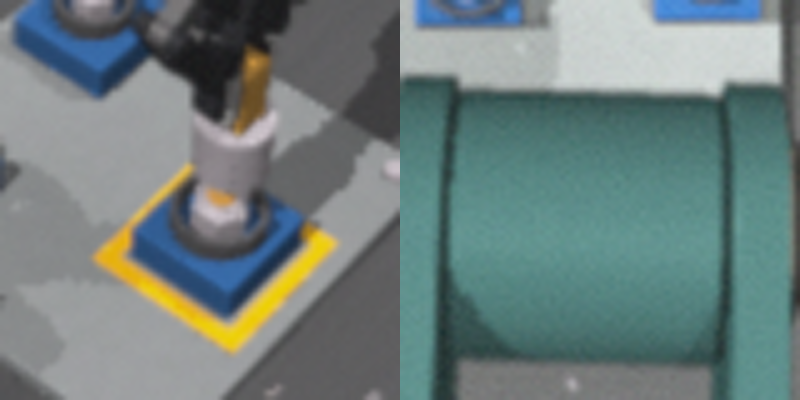

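The side crop shows the socket gripped and hanging upright over the framed nut (collar centre at about (221,215), socket body from 190 to 275). I'll measure the offset by projection.

```bash
python3 - <<'E'
from h import *
S=env.capture("side");np.set_printoptions(precision=2,suppress=True)
q=lambda P:np.array([((u+.5-240)*5-.5,(v+.5-190)*5-.5) for u,v in proj(S,P)])
print("nut top (470,0,56), collar c 48, ",q([(470,0,56),(470,0,48),(470,0,36)]))
z0=143.7-59
print("socket rim c, shoulder",q([(470,0,z0),(470,0,z0+34)]),"d/dx,dy",q([(480,0,z0),(470,10,z0)])-q([(470,0,z0)]))
g=S["color"].astype(int)
for v in range(214,230): print(v,"".join("%4d"%x for x in g[v,272:300].mean(1)))
E
```

```text
nut top (470,0,56), collar c 48,  [[225.84 197.87]
 [224.76 208.21]
 [223.16 223.52]]
socket rim c, shoulder [[229.82 159.81]
 [234.74 112.7 ]] d/dx,dy [[-16.85 -10.38]
 [-12.62  12.44]]
214  161 161 161 159 159 160 153 156 168 160 136 105  93 118 102  83  88  84 106 160 180 190 194 176 160 155 154 153
215  160 161 159 161 159 158 148 140 170 174 166 157 148 134 105 100  96 109 161 188 194 196 182 166 157 155 155 154
216  159 160 160 159 159 159 147 134 154 168 170 170 169 165 148 130 130 167 189 196 197 192 158 152 156 155 154 154
217  159 160 158 160 161 158 143 128 134 146 161 169 185 190 176 179 182 190 196 202 201 164 129 147 156 157 153 149
218  160 159 158 159 159 159 142 121 127 135 144 156 178 197 200 201 195 193 183 172 152 119 113 147 158 154 130 119
219  160 158 157 159 159 158 137 119 126 133 137 141 148 157 165 165 161 151 139 128 113  98 110 147 153 131 109 104
220  160 158 158 158 160 158 136 126 130 134 135 135 137 136 137 135 132 126 119 111 102  96 117 143 129 110 101 100
221  159 159 159 158 159 157 138 124 130 135 136 137 136 127 127 128 126 121 115 109  97  91 1
[... 258 characters left out ...]
24  158 159 159 164 166 148 124 126 134 137 139 139 137 126 119 122 123 120 114 106  94  93  98 100 100 101 100 101
225  159 158 163 165 145 121  97 108 129 139 139 137 133 129 125 127 123 118 112 104  92  94 100 102 102 102 102 100
226  158 162 165 144 111  83  70  95 123 136 138 137 128 131 129 126 123 118 111 102  97  98 101 102 102 103 102 100
227  165 165 142 111  81  56  68 131 147 150 143 139 134 130 123 123 122 114  95  87  85  96 100 102 102 101 101 100
228  165 148 116  84  60  54  85 144 162 156 147 143 139 125 118 121 120 106  75  63  67  83  95 101 101 101 103 101
229  148 124  95  77  56  61 112 157 171 165 150 143 141 136 125 128 123  96  63  47  58  70  83  91  97  99 101 101
```

```bash
python3 -m handwheel '[[[0.045,-0.01,0],0,1],[[0,0,0.5],0,1],[[0,0,0.4],0,1],[[0,0,0],0,1]]'; python3 -m handwheel '[[[0,0,0.1],0,1],[[0,0,0.1],0,1],[[0,0,0],0,1]]';python3 -m handwheel '[[[0,0,0.07],0,1],[[0,0,0.07],0,1],[[0,0,0],0,1]]'
```

```text
t: 12.05
tool_pos: [470.3, 1.2, 113.7]
tcp_rot: [-3.141, -0.001, 0.005]
wrist_force: [0.1, -0.3, -3.1]
grip_width: 19.1
grip_force: 60.5
t: 12.3
tool_pos: [471.9, 1.3, 111.3]
tcp_rot: [3.141, 0.001, 0.002]
wrist_force: [-0.5, -0.3, 1.9]
grip_width: 18.8
grip_force: 61.2
t: 12.55
tool_pos: [472.0, 1.2, 106.4]
tcp_rot: [3.141, 0.002, 0.003]
wrist_force: [5.6, -3.0, -1.8]
grip_width: 19.2
grip_force: 60.7
```

```bash
python3 -m handwheel '[[[0.02,0.01,0.07],0,1],[[0,0,0.05],0,1],[[0,0,0],0,1]]'; python3 -m handwheel '[[[0,0,0.05],0,1],[[0,0,0.05],0,1],[[0,0,0],0,1]]'; python3 - <<'E'
from h import *
S=env.capture("side")
cv2.imwrite("pics/g3.png",cv2.resize(S["color"][190:270,240:320],(600,600),interpolation=2)[:,:,::-1])
E
```

```text
t: 12.8
tool_pos: [472.2, 1.0, 102.4]
tcp_rot: [3.141, 0.002, 0.001]
wrist_force: [6.1, -2.3, -3.9]
grip_width: 18.7
grip_force: 60.4
t: 13.05
tool_pos: [472.2, 1.1, 99.4]
tcp_rot: [3.141, 0.002, 0.001]
wrist_force: [6.4, -3.3, -4.2]
grip_width: 19.3
grip_force: 60.6
```

View pics/g3.png

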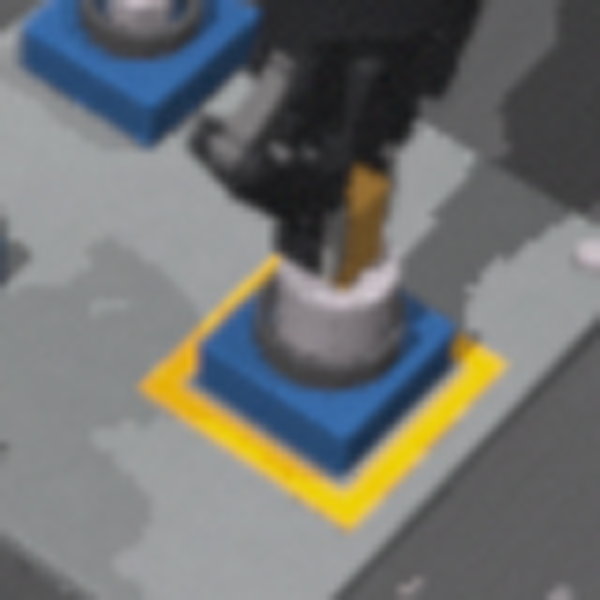

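The socket at (340,310) is seated inside the collar. It has gone about 16 mm past the nut top with no vertical resistance, so it is the right size. I'll push it down to the floor.

```bash
python3 -m handwheel '[[[0.02,0.02,0.06],0,1],[[0,0,0.06],0,1],[[0,0,0],0,1]]'; python3 -m handwheel '[[[0,0,0.06],0,1],[[0,0,0.05],0,1],[[0,0,0],0,1]]'
```

```text
t: 13.35
tool_pos: [472.5, 0.7, 95.9]
tcp_rot: [-3.141, -0.002, 0.0]
wrist_force: [1.6, 0.7, 2.2]
grip_width: 18.9
grip_force: 61.2
t: 13.6
tool_pos: [473.4, 0.7, 95.7]
tcp_rot: [-3.141, -0.002, -0.004]
wrist_force: [-11.6, 1.2, 35.5]
grip_width: 19.1
grip_force: 65.4
```

```bash
python3 -m handwheel '[[[-0.02,0,-0.02],0,1],[[0,0,0],0,1],[[0,0,0],0,1],[[0,0,0],0,1]]'; python3 lev.py; python3 - <<'E'
from h import *
S=env.capture("side");T=env.capture("top")
im=cv2.resize(S["color"][190:270,240:320],(600,600),interpolation=2)[:,:,::-1].copy()
a=np.linspace(0,6.283,37)
for z,col in((70,(0,0,255)),(74,(0,255,0))):
  P=np.c_[471.5+19*np.cos(a),0.8+19*np.sin(a),z+0*a]
  for u,v in proj(S,P): cv2.circle(im,(int((u+.5-240)*7.5),int((v+.5-190)*7.5)),1,col,-1)
cv2.imwrite("pics/g4.png",im)
E
```

```text
t: 13.93
tool_pos: [473.0, 0.8, 95.8]
tcp_rot: [-3.141, -0.002, -0.005]
wrist_force: [-3.3, 1.4, 24.8]
grip_width: 18.8
grip_force: 64.0
top 145 line deg -45.833466 from axis -47.729479783641345
side 233 line deg -46.391556 from axis -44.08946446453564
```

View pics/g4.png

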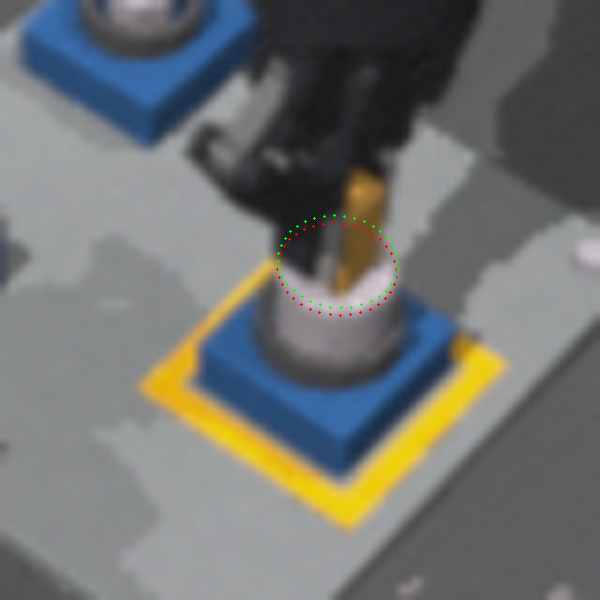

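```bash
python3 -c "
from workcell import env
print(env.close_job())"
```

```text
the job is handed in; nothing more can be done
None
```

I handed the job in. The lever measures about 43–44° against the 45° vent mark, and the medium socket, tried first, went down to the floor of the front nut and is still gripped at about 64 N. I didn't move the other two sockets or the bystanders. No score came back.

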